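Knock out the locking wedge and swing the hasp off the case's catch

ROBOT

A 6-joint arm with a two-finger parallel gripper is mounted at the origin on a cart in front of the work surface, level with it; the furniture and walls round the work are solid. World frame = base frame: x ahead of the robot, y to its left, z up, the work surface at z = 0. Lengths are in m, angles in rad, forces in N, time in s.
With the tool pointing down it reaches from about 0.275 to 0.725 m from the base axis. Payload 5.6 kg.
Tool frame: the origin (TCP) lies at the very end of the fingers, on their centre line; the grasp point (between the pads) lies 19 mm behind it; z points along the fingers, y is the line along which they close (so a half turn about z gives the same grasp; the last joint's range is limited). The gripper opens to 85 mm and grips with 20 to 120 N. Pads are 22 mm wide; open, the fingers measure 114 mm over their backs; the gripper's body (76 mm by 85 mm) begins 54 mm behind the grasp point. The pads swing forward as they close: fully open they stand 13 mm farther back than shut.
Start: joints at [1.408, 0.255, 0.108, 0, -1.424, -0.285], TCP at [0.238, 0.496, 0.202] pointing down, gripper open.
Joint ranges: [-2.95, 2.95], [-1.21, 1.97], [-1.09, 1.5], [-2.87, 1.71], [-2.94, -0.07], [-3.05, 3.05]. Speed limits (rad/s): [2.57, 2.57, 3.14, 3.14, 3.14, 3.14].

INTERFACE

Orientations are given as a unit quaternion [w, x, y, z].
In Python, from cell import robot gives the robot as it stands. The module is installed in compiled form; this text tells all that it offers.
- The arm moves only by the tool drive_tool, never from a script. Its argument "deltas" is a list of rows, each a list of 6 numbers: the shift along the tool's x, y, z in cm, then the turn, a rotation vector about the tool's x, y, z in degrees. A call has 1 to 8 rows; each row shifts and turns the commanded pose from where the row before left it, along the tool's axes as they then stand; what a row does not reach is not made up. A row lasts 1/8 s, in which the tool goes at most 62.5 mm and 10.7 degrees, less where a joint would pass 70% of its speed; a pose out of reach is approached as far as the arm can. A call with a gripper value outside its range is refused whole. "hand" is the opening in per cent of the stroke, from 0 (shut) to 100 (fully open), set as the call begins (left out, the last holds). The fingers move at their own pace and stop on an object; the grip force is fixed at half the most. Time passes only in rows, so rows that do not move let the fingers close. It gives the time, the measured TCP pose, the force, the opening and the grip force at its end, in the units of the state.
- robot.sense(): the state, without advancing time (a new reading comes with each control period).
- robot.read_camera(name): name is "scene" or "top"; returns a dict with "img" (420x560x3 uint8, blue, green, red), "camera_matrix" (3x3 intrinsics, pixels), "pose" (4x4, takes a point from camera to world coordinates). Camera axes: x right, y down, z forward; pixel columns grow to the right and rows downward; lengths in m; the calibration is good to about 2 mm. A picture is of the moment at which its call begins. There is no depth.
- robot.job_done(): hands the job in; it is judged then, once.
The state is a dict: "t": time; "joint_pos": joint angles; "joint_vel": joint speeds; "joint_efforts": joint torques, N m; "eef_pos": TCP position; "tcp_rot": TCP orientation; "force": force on the tool from outside, world axes, zero at the start; "wrist_torque": the same for the moment, N m; "finger_gap": opening from 0.0 (shut) to 1.0 (fully open); "grip_force": force on a finger pad.
Only numpy, scipy, OpenCV 4.12 (cv2) and the standard library are available. Lean on these libraries where they do the work, as an engineer would, in place of code of your own. Each camera call takes 0.05 s, during which the arm holds its last target. There are 200 camera calls.

TASK

Unfasten the small steel case: pick up the wooden block and use it to knock the wedge loose sideways, towards its thick end, then set the block down on the worktop. Draw the wedge out of the staple, lift it away and lay it in the shallow steel tray, then swing the hasp up off the staple and right over until it stays leaning back by itself. Leave the brass weight, the roll of splicing tape and the black core where they are.

Things in the scene. Friction and masses are not known exactly. Their poses are not given: they have to be found in the camera images.
- case: Grey steel case, fixed. Origin on the worktop below the hasp's hinge line; z up; 130 mm wide (y -0.065..0.065), x from -0.058 to +0.070; deck at z = 0.060. Its -x side (hasp's free end) points roughly away from the robot, +y roughly to the robot's right, turned by up to 0.3 rad from radial.
- staple (a point): Middle of the dark steel staple's arch, at case (-0.037, 0, 0.076), axes as the case. The arch is 34 mm long in x, 14 mm in y, its roof up to 44 mm above the deck; it stands up through the hasp's slot, and the wedge passes through it along y. A sprung roller under the roof presses on the wedge. Saddles 11 mm wide (y 22 to 62 mm each side) carry the wedge 6 mm above the deck.
- hasp (a joint): Hasp hinge, rad: 0 = flat over the staple; grows as the free end swings up and over towards the lid (robot); 2.0 = stop, leaning back. Axis: case y, through case x = 0, z = 0.0645. Light friction (0.006 N m): left above about 1.7 it falls on to the stop and stays; left well short of upright it falls shut. The wedge in the staple locks it.
- hasp_grip (a point): Centre of the steel barrel at the hasp's free end: 17 mm in diameter, 46 mm long along case y; pinch it across the 46 mm (it turns between the pads as the hasp swings). At hasp 0 it is at case (-0.086, 0, 0.078), beyond the case's edge, so fingertips may go below the deck. Radius about the hinge 0.087. Strap 38 mm wide, narrower than the barrel; 0.15 kg.
- wedge_mid (a point): Centre, 17 mm above the underside, of the loose dark steel wedge: 100 mm long (y), 16 mm wide (x), height from 10 mm at the thin end (-y) to 22 mm at +y. Starts parallel to the case, thick end to case +y, centre within 5 mm of case (-0.037, 0, 0.083). About 0.16 kg. Jammed: 6 to 12 N on the thin end moves it; loose after 20 to 30 mm; clear of the staple after 60 mm along case +y.
- wedge_head (a point): Middle of the wedge's grip head at its thick end: 16 mm wide (x), 22 mm long (y), from the underside to 34 mm above it; this point is 39 mm from wedge_mid along the wedge's +y and 24 mm above the underside. Pinch it across the 16 mm.
- block_mid (a point): Centre of the loose wooden tapping block, 100 x 40 x 36 mm (its x, y, z), lying on the worktop; take it across its 40 mm and hit endwise with its 40 x 36 mm end. Mass about 0.16 kg. It lies either at the left or at the right of the worktop (it swaps places with the splicing tape).
- tray: Shallow open steel tray fixed to the worktop, 142 x 92 x 20 mm outside (its x, y, z), 4 mm walls and floor, for the wedge. Origin at the centre of its underside.
- brass_weight: Brass hold-down weight, 45 mm in diameter, 53 mm tall, bystander; origin at the centre of its underside.
- splice_tape: Roll of white splicing tape lying flat, 68 mm in diameter, 19 mm tall, bystander; origin at the centre of its underside.
- black_core: Black core tube standing between the roller and the big disc, 87 mm in diameter, 66 mm tall, bystander; origin at the centre of its underside.
Mind the look-alikes: they are no part of the job. Of the things shaped like the part that bears wedge_mid, the dark steel one is meant.

How it is judged:
By the outcome, as a careful person would: the job done as asked, in the order asked, and still so for the second after the job is handed in, with the robot touching nothing.
It also fails if it takes over 72 s, if anything falls off the work surface, if the arm or the gripper's body presses on something with over 40 N, if the wrist force passes 120 N, or if a joint passes its speed limit or range.

## Working session

There is one attempt and no reset: what is moved stays moved. The work goes in short steps, Python scripts to look and compute and a tool call to move; the robot and the scene stay as the last step left them, time stands still between calls to the robot, and variables do not carry over. Pictures are saved under pics/ and viewed, at most 10 in all, crops included, and the job is handed in when it is done.

Besides the shell and the picture viewer there is one more tool, called after ">>>" as name(argument=value, ...) on one line, values as JSON. drive_tool: Moves the arm, as the interface text tells. Its arguments: {"type":"object","properties":{"deltas":{"type":"array","items":{"type":"array","items":{"type":"number"}}},"hand":{"type":"number"}},"required":["deltas"]}

```bash
mkdir -p pics; cat > h.py <<'E'
from cell import robot
import numpy as np, cv2, json
def snap(name,fn=None):
    c=robot.read_camera(name)
    if fn: cv2.imwrite('pics/'+fn,c['img'])
    return c
def ray(c,u,v):
    d=np.linalg.inv(c['camera_matrix'])@[u,v,1]; P=np.array(c['pose'])
    return P[:3,3],P[:3,:3]@d
def onz(c,u,v,z):
    o,d=ray(c,u,v); return o+d*(z-o[2])/d[2]
def proj(c,p):
    P=np.linalg.inv(np.array(c['pose'])); q=c['camera_matrix']@(P[:3,:3]@np.array(p)+P[:3,3]); return q[:2]/q[2]
E
python3 - <<'E'
from h import *
for n in('scene','top'):
    c=snap(n,n+'0.png'); print(n,np.round(c['pose'],3).tolist(),np.round(c['camera_matrix'],0).tolist())
s=robot.sense(); print(s['t'],s['tcp_rot'],s['eef_pos'],s['finger_gap'])
E
```

```text
scene [[0.546, -0.496, 0.675, -0.236], [-0.837, -0.305, 0.454, -0.511], [-0.02, -0.813, -0.582, 0.779], [0.0, 0.0, 0.0, 1.0]] [[480.0, 0.0, 279.0], [0.0, 480.0, 205.0], [0.0, 0.0, 1.0]]
top [[-0.011, -0.995, 0.096, 0.451], [-1.0, 0.012, 0.014, -0.006], [-0.015, -0.096, -0.995, 1.265], [0.0, 0.0, 0.0, 1.0]] [[451.0, 0.0, 280.0], [0.0, 451.0, 211.0], [0.0, 0.0, 1.0]]
0.1 [ 8.08131789e-04  9.75031779e-01 -2.22063861e-01 -1.38282473e-04] [0.23789267 0.4953672  0.20171362] 0.997344970586257
```

View pics/top0.png

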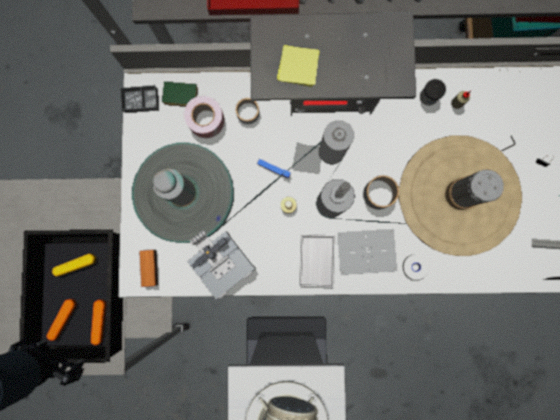

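View pics/scene0.png

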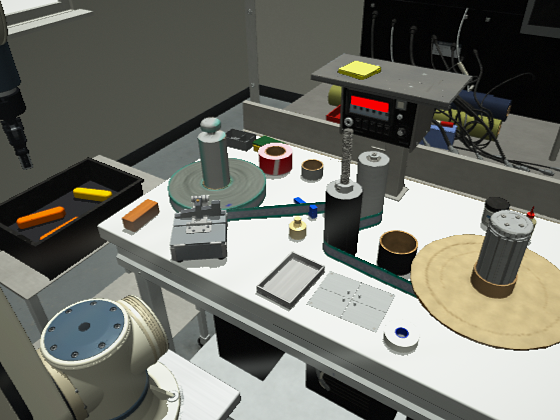

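The top view shows the following:
- case at about (222,264), with the staple towards its upper-left edge
- orange-brown block at (148,268), left
- tray at (317,261)
- brass weight at (289,205)
- white tape at (415,266)
- black core at (381,192)

The wedge-like candidates are the orange or yellow bars in the bin at (62,320), (97,322) and (74,265), and the dark steel one in the staple on the case. The dark steel one matches the description. I'll confirm that in an enlarged crop.

```bash
python3 - <<'E'
from h import *
t=cv2.imread('pics/top0.png')[215:310,120:270]; s=cv2.imread('pics/scene0.png')[175:275,110:260]
t=cv2.resize(t,(800,507),interpolation=cv2.INTER_CUBIC)[:, :]; 
s=cv2.resize(s,(800,533),interpolation=cv2.INTER_CUBIC)
cv2.imwrite('pics/ct.png',t);cv2.imwrite('pics/cs.png',s)
E
```

```text
(no output)
```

View pics/ct.png

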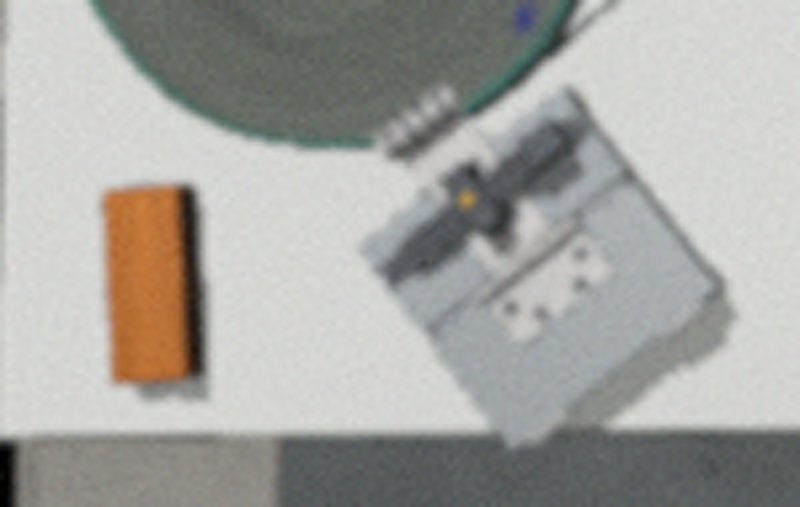

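View pics/cs.png

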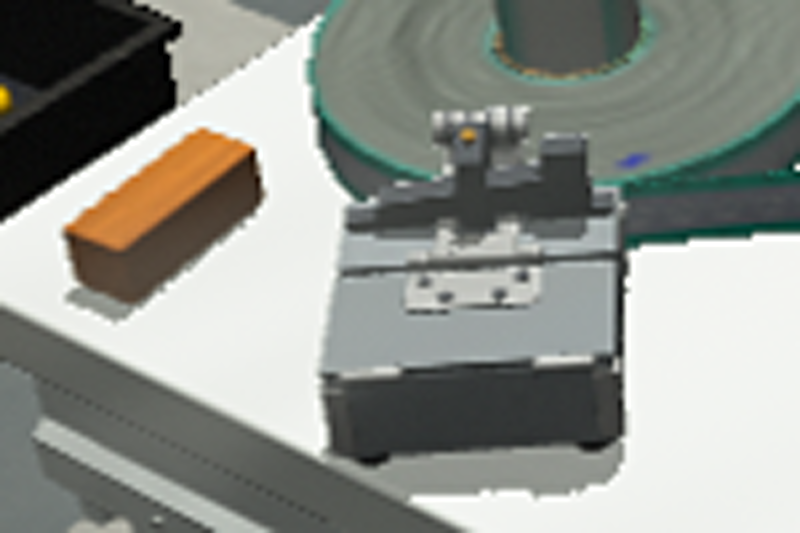

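The crops confirm the dark steel wedge through the staple: thin end at top-crop (400,265), grip head at (560,145), yellow roof dot at (467,199). Next I'll compute the poses.

```bash
python3 - <<'E'
from h import *
c=snap('top');k=800/150
f=lambda u,v,z:onz(c,120+(u+.5)/k-.5,215+(v+.5)/k-.5,z)
fr,nr,nl,fl=[f(*p,0.06) for p in((568,92),(718,283),(515,445),(365,245))]
for a,b in((fr,nr),(nl,fl),(fl,fr),(nl,nr)): print(np.round(b-a,3),np.linalg.norm(b-a), np.degrees(np.arctan2(*(b-a)[1::-1])))
ctr=(fr+nr+nl+fl)/4; print('ctr',ctr,'dot',f(467,199,.104))
thin=f(392,270,.077);print('thin',thin,'head',f(562,148,.1))
img=c['img'].astype(int);hsv=cv2.cvtColor(c['img'],cv2.COLOR_BGR2HSV)
m=((hsv[...,0]<20)&(hsv[...,1]>120)).astype('uint8');m[:,:135]=0;m[:,165:]=0;m[:240]=0;m[300:]=0
cn=max(cv2.findContours(m,0,2)[0],key=cv2.contourArea);r=cv2.minAreaRect(cn);print(r)
bp=[onz(c,*p,.036) for p in cv2.boxPoints(r)];print(np.round(bp,3).tolist(),np.mean(bp,0))
# tray outline at (317,261) top rim z=.02
for p in((300,236),(334,236),(332,287),(299,286)):print('tray',onz(c,*p,.02))
cv2.imwrite('pics/ctray.png',cv2.resize(c['img'][225:300,290:350],(480,600),interpolation=2))
E
```

```text
[-0.096 -0.075  0.   ] 0.12178986935338276 -142.0481218582733
[0.099 0.075 0.   ] 0.12471939902996333 37.20640098205161
[ 0.075 -0.102  0.   ] 0.1264985794851859 -53.46135924733514
[ 0.079 -0.101  0.   ] 0.12808294064357362 -52.13798205669108
ctr [0.42626326 0.16956474 0.06      ] dot [0.4594622  0.19919065 0.104     ]
thin [0.42525794 0.24080558 0.077     ] head [0.48359716 0.15385433 0.1       ]
((147.87229919433594, 267.7015380859375), (35.11252212524414, 14.97690486907959), 86.8201675415039)
[[0.466, 0.397, 0.036], [0.467, 0.356, 0.036], [0.373, 0.349, 0.036], [0.371, 0.389, 0.036]] [0.41915994 0.37258703 0.036     ]
tray [ 0.50094546 -0.04258933  0.02      ]
tray [ 0.49985797 -0.13622789  0.02      ]
tray [ 0.36100715 -0.12765504  0.02      ]
tray [ 0.36459793 -0.03777684  0.02      ]
```

View pics/ctray.png

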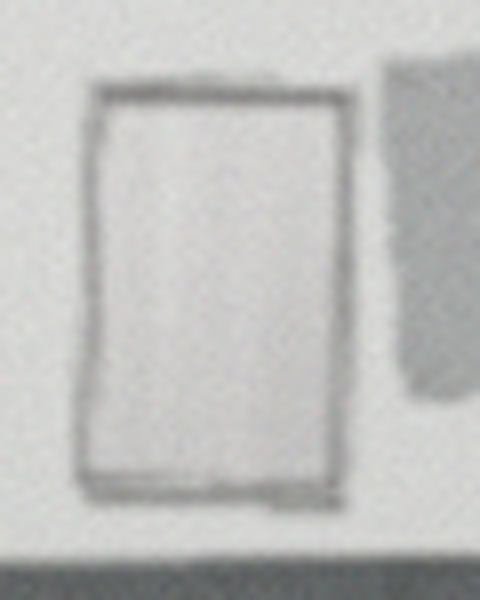

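```bash
cat >> h.py <<'E'
S=np.array([.4597,.1981]); PSI=-52.8
def case(x,y):  # case coords -> world xy
    a=np.radians(PSI); yh=np.array([np.cos(a),np.sin(a)]); xh=np.array([yh[1],-yh[0]])
    return S+xh*(x+.037)+yh*y
def plan(*wps,step=5.):
    """wps: (x,y,z,yaw_deg of tool x); prints rows for drive_tool"""
    s=robot.sense(); p=np.array(s['eef_pos']); w,a,b,_=s['tcp_rot']; yaw=np.degrees(2*np.arctan2(b,a))
    print('now',s['t'],np.round(p,4),round(yaw,1))
    for x,y,z,yw in wps:
        d=np.array([x,y,z])-p; dy=(yw-yaw+180)%360-180
        n=int(max(1,np.ceil(np.linalg.norm(d)*100/step),np.ceil(abs(dy)/10)))
        for i in range(n):
            c,q=np.cos(np.radians(yaw)),np.sin(np.radians(yaw))
            e=d/n*100; print([round(v,2) for v in (c*e[0]+q*e[1], q*e[0]-c*e[1], -e[2],0,0,-dy/n)])
            yaw+=dy/n
        print('--'); p=np.array([x,y,z])
E
python3 - <<'E'
from h import *
plan((.419,.373,.12,4.5),(.419,.373,.004,4.5))
E
```

```text
now 0.15 [0.2379 0.4954 0.2018] -25.7
[np.float64(4.32), np.float64(0.64), np.float64(1.64), 0, 0, np.float64(-6.03)]
[np.float64(4.23), np.float64(1.09), np.float64(1.64), 0, 0, np.float64(-6.03)]
[np.float64(4.1), np.float64(1.53), np.float64(1.64), 0, 0, np.float64(-6.03)]
[np.float64(3.91), np.float64(1.95), np.float64(1.64), 0, 0, np.float64(-6.03)]
[np.float64(3.69), np.float64(2.35), np.float64(1.64), 0, 0, np.float64(-6.03)]
--
[np.float64(0.0), np.float64(0.0), np.float64(3.87), 0, 0, np.float64(-0.0)]
[np.float64(0.0), np.float64(0.0), np.float64(3.87), 0, 0, np.float64(-0.0)]
[np.float64(0.0), np.float64(0.0), np.float64(3.87), 0, 0, np.float64(-0.0)]
--
```

>>> drive_tool(deltas=[[4.3, 0.6, 1.6, 0, 0, -6], [4.2, 1.1, 1.6, 0, 0, -6], [4.1, 1.5, 1.6, 0, 0, -6], [3.9, 1.95, 1.6, 0, 0, -6], [3.7, 2.4, 1.6, 0, 0, -6], [0, 0, 0, 0, 0, 0], [0, 0, 0, 0, 0, 0]], hand=100)

```text
t: 1.02
eef_pos: [0.4187, 0.3734, 0.1224]
tcp_rot: [0.0, 0.999, 0.037, -0.0]
force: [0.8, 0.3, 0.1]
finger_gap: 1.0
grip_force: 0.0
```

>>> drive_tool(deltas=[[0, 0, 4, 0, 0, 0], [0, 0, 4, 0, 0, 0], [0, 0, 2.5, 0, 0, 0], [0, 0, 1.2, 0, 0, 0], [0, 0, 0, 0, 0, 0]])

```text
t: 1.65
eef_pos: [0.4184, 0.3739, 0.0056]
tcp_rot: [0.0, 0.999, 0.038, -0.0]
force: [-0.4, -0.4, 0.2]
finger_gap: 1.004
grip_force: 0.0
```

>>> drive_tool(deltas=[[0, 0, 0, 0, 0, 0], [0, 0, 0, 0, 0, 0], [0, 0, 0, 0, 0, 0], [0, 0, 0, 0, 0, 0], [0, 0, 0, 0, 0, 0], [0, 0, 0, 0, 0, 0]], hand=0)

```text
t: 2.4
eef_pos: [0.42, 0.3741, 0.0073]
tcp_rot: [-0.001, 0.999, 0.038, 0.001]
force: [0.7, -0.8, 6.9]
finger_gap: -0.001
grip_force: 3.5
```

```bash
python3 - <<'E'
from h import *
c=snap('scene');d=snap('top');s=robot.sense();print(s['finger_gap'],s['grip_force'],s['force'],proj(c,s['eef_pos']),proj(d,s['eef_pos']))
a=cv2.resize(c['img'][100:270,60:260],(400,340),interpolation=2);b=cv2.resize(d['img'][190:310,110:250],(397,340),interpolation=2)
cv2.imwrite('pics/g1.png',np.hstack([a,b]))
E
```

```text
0.0004231759490122447 3.525740511249751 [ 0.07904444 -1.71393483  7.02198133] [142.60834456 217.3167168 ] [150.50140112 267.01450309]
```

View pics/g1.png

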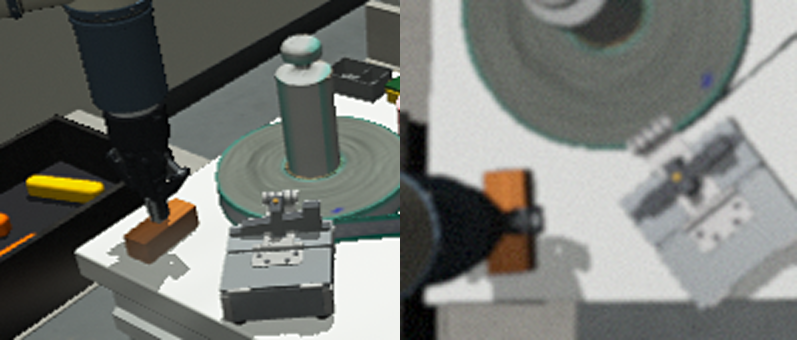

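The fingers report shut although the TCP is over the block's middle. I'll lift a little and check by mask whether the block came along.

>>> drive_tool(deltas=[[0, 0, -1, 0, 0, 0], [0, 0, -3, 0, 0, 0], [0, 0, -4, 0, 0, 0], [0, 0, -4, 0, 0, 0], [0, 0, 0, 0, 0, 0]])

```text
t: 3.12
eef_pos: [0.4204, 0.3752, 0.1299]
tcp_rot: [-0.003, 0.999, 0.038, 0.003]
force: [0.2, -0.9, 0.5]
finger_gap: 0.0
grip_force: 0.0
```

```bash
cat >> h.py <<'E'
def blk(c,z=.036,lo=(225,130),hi=(310,175)):
    hsv=cv2.cvtColor(c['img'],cv2.COLOR_BGR2HSV)
    m=((hsv[...,0]<20)&(hsv[...,1]>120)&(hsv[...,2]>60)).astype('uint8');k=np.zeros_like(m);k[lo[0]:hi[0],lo[1]:hi[1]]=1;m*=k
    cn=max(cv2.findContours(m,0,2)[0],key=cv2.contourArea);r=cv2.minAreaRect(cn);return r,[np.round(onz(c,*p,z),3).tolist() for p in cv2.boxPoints(r)]
E
python3 - <<'E'
from h import *
c=snap('scene');d=snap('top');s=robot.sense();print(s['finger_gap'],s['grip_force'],s['force'],s['eef_pos'],proj(c,s['eef_pos']))
print(blk(d))
cv2.imwrite('pics/g2.png',cv2.resize(c['img'][100:270,60:260],(800,600),interpolation=2)[:, :])
E
```

```text
-0.00045381188824982903 0.0 [-0.15731462  0.12548392 -0.57904862] [0.41862237 0.37354536 0.12595683] [133.72366336 180.49116085]
(((147.60848999023438, 267.66961669921875), (35.056209564208984, 14.431970596313477), 87.1375961303711), [[0.466, 0.396, 0.036], [0.467, 0.357, 0.036], [0.373, 0.351, 0.036], [0.371, 0.39, 0.036]])
```

View pics/g2.png

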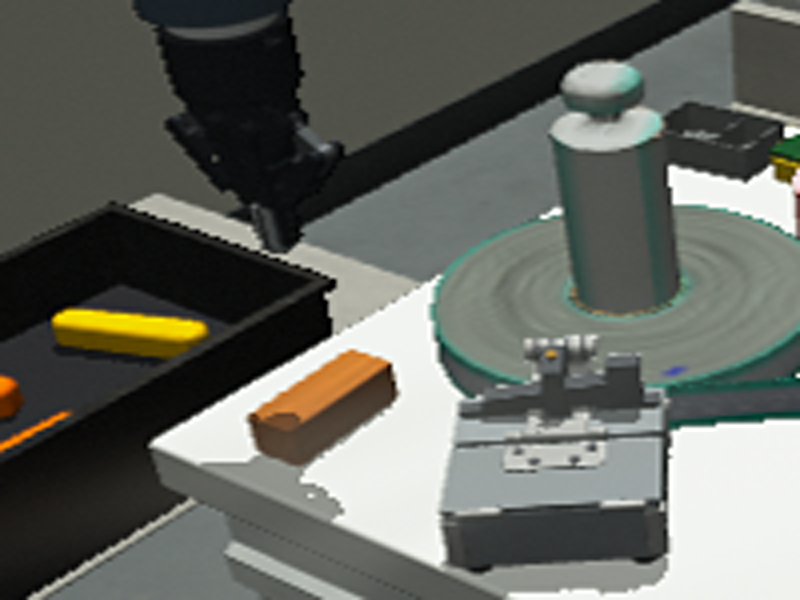

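```bash
python3 - <<'E'
from h import *
c=snap('scene');s=robot.sense();p=np.array(s['eef_pos'])
for dz in(0,.015,.029): print(dz,proj(c,p+[0,0,dz]))
print(s['joint_pos'],s['tcp_rot'],p)
E
```

```text
0 [133.82855741 180.90339787]
0.015 [132.66841656 175.90532019]
0.029 [131.57047127 171.17519122]
[ 1.00697666e+00  3.11135433e-01 -1.35682448e-02 -5.98303341e-04
 -1.24700878e+00  6.39604554e-01] [ 2.17102189e-04  9.99285628e-01  3.77881298e-02 -4.93050617e-04] [0.41829972 0.37307281 0.12504568]
```

The view shows the shut fingertips at about px (130,170), while the reported TCP projects to (134,181). Closing also stopped on the block's top, at a reported z of 0.007. Both say the true tips sit about 29 mm above the reported TCP, so I'll go that much lower.

>>> drive_tool(deltas=[[0, 0, 0, 0, 0, 0], [0, 0, 0, 0, 0, 0], [0, 0, 0, 0, 0, 0], [0, 0, 4, 0, 0, 0], [0, 0, 4, 0, 0, 0], [0, 0, 4, 0, 0, 0], [0, 0, 2, 0, 0, 0], [0, 0, 0, 0, 0, 0]], hand=100)

```text
t: 4.28
eef_pos: [0.4179, 0.3722, -0.0161]
tcp_rot: [0.002, 0.999, 0.038, -0.001]
force: [-0.1, -1.3, 0.8]
finger_gap: 1.003
grip_force: 0.0
```

>>> drive_tool(deltas=[[0, 0, 0.5, 0, 0, 0], [0, 0, 0.5, 0, 0, 0], [0, 0, 0, 0, 0, 0]])

```text
t: 4.65
eef_pos: [0.4188, 0.3735, -0.0243]
tcp_rot: [-0.0, 0.999, 0.038, 0.0]
force: [1.1, -0.5, -0.8]
finger_gap: 0.999
grip_force: 0.0
```

>>> drive_tool(deltas=[[0, 0, 0, 0, 0, 0], [0, 0, 0, 0, 0, 0], [0, 0, 0, 0, 0, 0], [0, 0, 0, 0, 0, 0], [0, 0, 0, 0, 0, 0]], hand=0)

```text
t: 5.28
eef_pos: [0.4191, 0.3739, -0.024]
tcp_rot: [-0.0, 0.999, 0.038, 0.0]
force: [-0.9, 1.0, 4.3]
finger_gap: 0.46
grip_force: 62.1
```

```bash
python3 - <<'E'
from h import *
plan((.419,.3735,.07,4.5),(*case(-.037,-.130),.07,PSI))
E
```

```text
now 5.275 [ 0.4191  0.3739 -0.024 ] 4.4
[np.float64(-0.01), np.float64(0.02), np.float64(-4.7), 0, 0, np.float64(-0.07)]
[np.float64(-0.01), np.float64(0.02), np.float64(-4.7), 0, 0, np.float64(-0.07)]
--
[np.float64(-0.72), np.float64(1.14), np.float64(-0.0), 0, 0, np.float64(9.55)]
[np.float64(-0.52), np.float64(1.25), np.float64(-0.0), 0, 0, np.float64(9.55)]
[np.float64(-0.31), np.float64(1.32), np.float64(-0.0), 0, 0, np.float64(9.55)]
[np.float64(-0.09), np.float64(1.35), np.float64(-0.0), 0, 0, np.float64(9.55)]
[np.float64(0.14), np.float64(1.35), np.float64(-0.0), 0, 0, np.float64(9.55)]
[np.float64(0.36), np.float64(1.31), np.float64(-0.0), 0, 0, np.float64(9.55)]
--
```

>>> drive_tool(deltas=[[0, 0, -4.7, 0, 0, 0], [0, 0, -4.7, 0, 0, 0], [-0.7, 1.1, 0, 0, 0, 9.5], [-0.5, 1.25, 0, 0, 0, 9.5], [-0.3, 1.3, 0, 0, 0, 9.6], [-0.1, 1.35, 0, 0, 0, 9.6], [0.15, 1.35, 0, 0, 0, 9.5], [0.35, 1.3, 0, 0, 0, 9.5]])

```text
t: 6.28
eef_pos: [0.3803, 0.3011, 0.0686]
tcp_rot: [0.001, 0.894, -0.448, -0.0]
force: [-0.3, 0.1, -1.0]
finger_gap: 0.458
grip_force: 61.4
```

>>> drive_tool(deltas=[[0, 0, 1.2, 0, 0, 0], [0, 0, 1.2, 0, 0, 0], [0, 0, 0, 0, 0, 0]])

```text
t: 6.65
eef_pos: [0.3805, 0.3015, 0.0437]
tcp_rot: [0.002, 0.896, -0.445, -0.0]
force: [-0.3, -0.7, -1.4]
finger_gap: 0.461
grip_force: 61.5
```

```bash
python3 - <<'E'
from h import *
plan((*case(-.037,-.130),.046,PSI))
c=snap('scene');d=snap('top')
a=cv2.resize(c['img'][160:270,120:240],(400,367),interpolation=2);b=cv2.resize(d['img'][225:305,160:260],(400,320),interpolation=2)
b=cv2.copyMakeBorder(b,0,47,0,0,0)
cv2.imwrite('pics/g3.png',np.hstack([a,b]))
# predicted pixels of the block's front end bottom/top centre and of wedge thin end
for n,p in (('blk bot',(-.037,-.08,.070)),('blk top',(-.037,-.08,.106)),('thin',(-.037,-.05,.076)),('dot',(-.037,0,.104)),('head',(-.037,.039,.1)),('deckFL',(-.058,-.065,.06)),('deckNR',(.07,.065,.06))):
    q=[*case(*p[:2]),p[2]];print(n,((proj(c,q)-[120,160])*3.333).round(),((proj(d,q)-[160,225])*4+[400,0]).round())
E
```

```text
now 6.65 [0.3805 0.3015 0.0437] -52.8
[np.float64(0.03), np.float64(-0.06), np.float64(-0.23), 0, 0, np.float64(0.02)]
--
blk bot [157. 178.] [503. 182.]
blk top [150. 138.] [490. 184.]
thin [197. 169.] [537. 154.]
dot [259. 134.] [590. 107.]
head [313. 136.] [640.  70.]
deckFL [182. 171.] [505. 143.]
deckNR [350. 267.] [777. 175.]
```

View pics/g3.png

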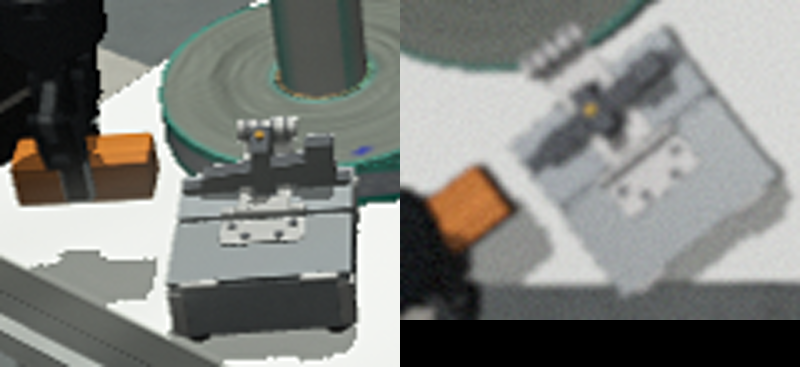

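The view shows the yellow dot where predicted, at (260,134) and (590,109), so the case pose is good. The block's front end is at (487,165) to (517,207) in the top crop and its bottom corner at (157,199) in the scene crop, short of the wedge's thin end. I'll check the block's height.

```bash
python3 - <<'E'
from h import *
c=snap('scene');d=snap('top')
a=np.radians(PSI);yh=np.array([np.cos(a),np.sin(a)]);xh=np.array([yh[1],-yh[0]])
def tc(p): q=p[:2]-S; return np.round([q@xh-.037,q@yh,p[2]],4)
for z in(.096,.106,.116):
  for u,v in((487,165),(517,207)): print(z,tc(onz(d,160+(u-400)/4,225+v/4,z)))
for z in(.06,.07,.08):print('near bot',tc(onz(c,120+157/3.333,160+199/3.333,z)))
for z in(.096,.106,.116):print('near top',tc(onz(c,120+157/3.333,160+160/3.333,z)))
for x in(-.017,-.057):
  for z in(.07,.106): print(x,z,((proj(c,[*case(x,-.08),z])-[120,160])*3.333).round())
E
```

```text
0.096 [-0.0492 -0.0763  0.096 ]
0.096 [-0.0158 -0.077   0.096 ]
0.106 [-0.048  -0.0743  0.106 ]
0.106 [-0.0148 -0.075   0.106 ]
0.116 [-0.0468 -0.0723  0.116 ]
0.116 [-0.0139 -0.073   0.116 ]
near bot [-0.0236 -0.0803  0.06  ]
near bot [-0.0102 -0.0772  0.07  ]
near bot [ 0.0033 -0.0741  0.08  ]
near top [-0.023  -0.0747  0.096 ]
near top [-0.0088 -0.0715  0.106 ]
near top [ 0.0053 -0.0683  0.116 ]
-0.017 0.07 [154. 194.]
-0.017 0.106 [146. 154.]
-0.057 0.07 [160. 162.]
-0.057 0.106 [153. 123.]
```

>>> drive_tool(deltas=[[0, 0, -0.3, 0, 0, 0], [1, 0, 0, 0, 0, 0], [0.7, 0, 0, 0, 0, 0], [0, 0, 0, 0, 0, 0]])

```text
t: 7.35
eef_pos: [0.3918, 0.2881, 0.0485]
tcp_rot: [0.0, 0.895, -0.446, -0.0]
force: [0.2, 0.2, -2.0]
finger_gap: 0.462
grip_force: 61.5
```

>>> drive_tool(deltas=[[0.4, 0, 0, 0, 0, 0], [0.4, 0, 0, 0, 0, 0], [0.4, 0, 0, 0, 0, 0], [0, 0, 0, 0, 0, 0]])

```text
t: 7.85
eef_pos: [0.3989, 0.2789, 0.0485]
tcp_rot: [0.0, 0.895, -0.445, 0.0]
force: [-0.2, 0.2, -2.1]
finger_gap: 0.464
grip_force: 61.5
```

>>> drive_tool(deltas=[[0, 0, 0.2, 0, 0, 0], [0.4, 0, 0, 0, 0, 0], [0.4, 0, 0, 0, 0, 0], [0, 0, 0, 0, 0, 0]])

```text
t: 8.35
eef_pos: [0.4031, 0.2744, 0.0466]
tcp_rot: [-0.001, 0.895, -0.445, -0.001]
force: [-4.3, 5.9, -1.8]
finger_gap: 0.459
grip_force: 61.6
```

>>> drive_tool(deltas=[[0.5, 0, 0, 0, 0, 0], [0.5, 0, 0, 0, 0, 0]])

```text
t: 8.6
eef_pos: [0.409, 0.2671, 0.0466]
tcp_rot: [-0.002, 0.895, -0.445, -0.001]
force: [-5.4, 7.1, -1.5]
finger_gap: 0.46
grip_force: 61.6
```

>>> drive_tool(deltas=[[0.5, 0, 0, 0, 0, 0], [0.5, 0, 0, 0, 0, 0]])

```text
t: 8.85
eef_pos: [0.4153, 0.2584, 0.0466]
tcp_rot: [-0.001, 0.895, -0.445, -0.001]
force: [-1.3, 3.1, -3.1]
finger_gap: 0.458
grip_force: 61.5
```

>>> drive_tool(deltas=[[0.5, 0, 0, 0, 0, 0], [0.4, 0, 0, 0, 0, 0]])

```text
t: 9.1
eef_pos: [0.4212, 0.2493, 0.0464]
tcp_rot: [0.0, 0.895, -0.445, -0.0]
force: [-1.8, 0.1, -2.5]
finger_gap: 0.458
grip_force: 61.5
```

>>> drive_tool(deltas=[[-2, 0, 0, 0, 0, 0], [-4, 0, 0, 0, 0, 0], [0, 0, 0, 0, 0, 0]])

```text
t: 9.48
eef_pos: [0.3843, 0.2986, 0.0466]
tcp_rot: [-0.0, 0.896, -0.444, 0.0]
force: [0.4, -0.4, -1.9]
finger_gap: 0.46
grip_force: 61.5
```

```bash
python3 - <<'E'
from h import *
plan((.40,.365,.04,-10),(.40,.365,-.022,-10))
E
```

```text
now 9.475 [0.3843 0.2986 0.0466] -52.7
[np.float64(-0.87), np.float64(-1.05), np.float64(0.13), 0, 0, np.float64(-8.54)]
[np.float64(-0.7), np.float64(-1.17), np.float64(0.13), 0, 0, np.float64(-8.54)]
[np.float64(-0.52), np.float64(-1.26), np.float64(0.13), 0, 0, np.float64(-8.54)]
[np.float64(-0.33), np.float64(-1.33), np.float64(0.13), 0, 0, np.float64(-8.54)]
[np.float64(-0.12), np.float64(-1.36), np.float64(0.13), 0, 0, np.float64(-8.54)]
--
[np.float64(0.0), np.float64(-0.0), np.float64(3.1), 0, 0, np.float64(-0.0)]
[np.float64(0.0), np.float64(-0.0), np.float64(3.1), 0, 0, np.float64(-0.0)]
--
```

>>> drive_tool(deltas=[[-0.9, -1.05, 0.1, 0, 0, -8.5], [-0.7, -1.2, 0.1, 0, 0, -8.5], [-0.5, -1.25, 0.1, 0, 0, -8.5], [-0.3, -1.35, 0.1, 0, 0, -8.5], [-0.1, -1.35, 0.1, 0, 0, -8.5], [0, 0, 3, 0, 0, 0], [0, 0, 2.3, 0, 0, 0], [0, 0, 0, 0, 0, 0]])

```text
t: 10.48
eef_pos: [0.4009, 0.3619, -0.0132]
tcp_rot: [0.002, 0.996, -0.091, -0.001]
force: [-0.1, -0.3, -1.8]
finger_gap: 0.457
grip_force: 61.4
```

>>> drive_tool(deltas=[[0, 0, 0.4, 0, 0, 0], [0, 0, 0.3, 0, 0, 0], [0, 0, 0, 0, 0, 0]])

```text
t: 10.85
eef_pos: [0.4015, 0.3642, -0.0181]
tcp_rot: [-0.0, 0.996, -0.09, 0.0]
force: [-0.2, 0.1, -2.2]
finger_gap: 0.461
grip_force: 61.4
```

>>> drive_tool(deltas=[[0, 0, 0.3, 0, 0, 0], [0, 0, 0.2, 0, 0, 0], [0, 0, 0, 0, 0, 0]])

```text
t: 11.22
eef_pos: [0.4013, 0.3639, -0.0237]
tcp_rot: [0.0, 0.996, -0.09, -0.0]
force: [0.2, 0.5, -2.0]
finger_gap: 0.459
grip_force: 61.4
```

>>> drive_tool(deltas=[[0, 0, 0, 0, 0, 0], [0, 0, 0, 0, 0, 0], [0, 0, 0, 0, 0, 0], [0, 0, -2, 0, 0, 0], [0, 0, -5, 0, 0, 0], [0, 0, -5, 0, 0, 0], [0, 0, -2, 0, 0, 0], [0, 0, 0, 0, 0, 0]], hand=85)

```text
t: 12.22
eef_pos: [0.4021, 0.3651, 0.1184]
tcp_rot: [-0.002, 0.996, -0.09, 0.001]
force: [0.2, 0.7, -0.8]
finger_gap: 0.845
grip_force: 0.0
```

```bash
python3 - <<'E'
from h import *
c=snap('scene');d=snap('top')
print(blk(d))
a=cv2.resize(c['img'][170:230,150:240],(600,400),interpolation=2)
cv2.imwrite('pics/g4.png',a)
k=600/90
for o in(.03,.035,.04): 
  for y in(.028,.05): print(o,y,[((proj(c,[*case(x,y+o),.1])-[150,170])*k).round() for x in(-.045,-.029)])
  print('thin',((proj(c,[*case(-.029,-.05+o),.076])-[150,170])*k).round())
plan((*case(-.037,.039+.033),.15,PSI))
E
```

```text
(((153.1170654296875, 266.9536437988281), (14.45750904083252, 21.09259605407715), 12.094757080078125), [[0.397, 0.383, 0.036], [0.453, 0.372, 0.036], [0.444, 0.333, 0.036], [0.389, 0.345, 0.036]])
0.03 0.028 [array([477., 190.]), array([476., 214.])]
0.03 0.05 [array([537., 186.]), array([536., 211.])]
thin [272. 279.]
0.035 0.028 [array([491., 189.]), array([490., 214.])]
0.035 0.05 [array([550., 186.]), array([550., 210.])]
thin [286. 278.]
0.04 0.028 [array([504., 188.]), array([504., 213.])]
0.04 0.05 [array([563., 185.]), array([563., 209.])]
thin [299. 277.]
now 12.325 [0.4009 0.3637 0.1156] -10.4
[np.float64(2.82), np.float64(4.02), np.float64(-0.69), 0, 0, np.float64(8.49)]
[np.float64(3.38), np.float64(3.56), np.float64(-0.69), 0, 0, np.float64(8.49)]
[np.float64(3.87), np.float64(3.02), np.float64(-0.69), 0, 0, np.float64(8.49)]
[np.float64(4.27), np.float64(2.42), np.float64(-0.69), 0, 0, np.float64(8.49)]
[np.float64(4.58), np.float64(1.76), np.float64(-0.69), 0, 0, np.float64(8.49)]
--
```

View pics/g4.png

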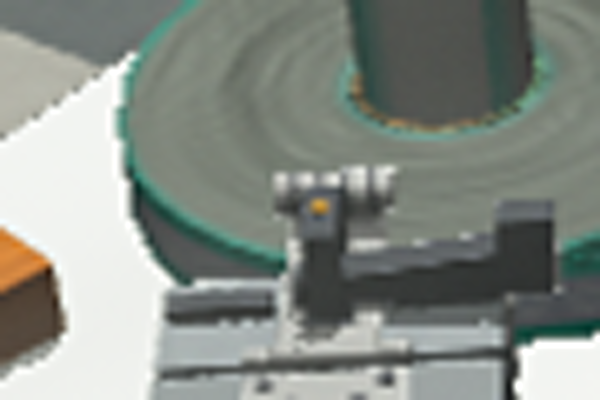

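The head spans columns 497–553 in the crop, so the wedge has moved about 36 mm and its head centre is at case y ≈ 0.075. The dark wedge is clearly loose in the staple, and the block is set down at left.

>>> drive_tool(deltas=[[2.8, 4.0, -0.7, 0, 0, 8.5], [3.4, 3.6, -0.7, 0, 0, 8.5], [3.9, 3.0, -0.7, 0, 0, 8.5], [4.3, 2.4, -0.7, 0, 0, 8.5], [4.9, 1.8, -0.7, 0, 0, 8.5], [0, 0, 0, 0, 0, 0]], hand=50)

```text
t: 13.08
eef_pos: [0.5069, 0.1352, 0.1503]
tcp_rot: [0.001, 0.894, -0.448, -0.0]
force: [0.4, 1.1, 0.5]
finger_gap: 0.499
grip_force: 0.0
```

```bash
python3 - <<'E'
from h import *
plan((*case(-.037,.075),.043,PSI))
E
```

```text
now 13.075 [0.5069 0.1352 0.1503] -53.2
[np.float64(-0.12), np.float64(-0.01), np.float64(3.58), 0, 0, np.float64(-0.13)]
[np.float64(-0.12), np.float64(-0.01), np.float64(3.58), 0, 0, np.float64(-0.13)]
[np.float64(-0.12), np.float64(-0.01), np.float64(3.58), 0, 0, np.float64(-0.13)]
--
```

>>> drive_tool(deltas=[[-0.2, 0, 4, 0, 0, 0], [-0.2, 0, 3.5, 0, 0, 0], [0, 0, 2, 0, 0, 0], [0, 0, 1.2, 0, 0, 0], [0, 0, 0, 0, 0, 0]])

```text
t: 13.7
eef_pos: [0.5031, 0.1414, 0.0434]
tcp_rot: [0.001, 0.896, -0.445, -0.001]
force: [-0.4, 0.1, 1.0]
finger_gap: 0.502
grip_force: 0.0
```

>>> drive_tool(deltas=[[0, 0, 0, 0, 0, 0], [0, 0, 0, 0, 0, 0], [0, 0, 0, 0, 0, 0], [0, 0, 0, 0, 0, 0]], hand=0)

```text
t: 14.2
eef_pos: [0.5045, 0.1417, 0.0455]
tcp_rot: [-0.001, 0.896, -0.445, 0.001]
force: [-1.7, -0.8, 6.0]
finger_gap: 0.178
grip_force: 58.6
```

>>> drive_tool(deltas=[[0.4, 0, -0.1, 0, 0, 0], [0.8, 0, 0, 0, 0, 0], [1, 0, 0, 0, 0, 0], [1, 0, 0, 0, 0, 0], [1, 0, 0, 0, 0, 0], [0, 0, 0, 0, 0, 0]])

```text
t: 14.95
eef_pos: [0.5301, 0.1068, 0.0455]
tcp_rot: [0.0, 0.895, -0.446, 0.0]
force: [1.0, -0.3, -0.9]
finger_gap: 0.177
grip_force: 58.3
```

>>> drive_tool(deltas=[[0.5, 0, -2, 0, 0, 0], [0.5, 0, -3, 0, 0, 0], [0, 0, -2, 0, 0, 0], [0, 0, 0, 0, 0, 0]])

```text
t: 15.45
eef_pos: [0.5361, 0.1002, 0.1165]
tcp_rot: [-0.001, 0.895, -0.445, 0.001]
force: [0.1, 0.6, -1.9]
finger_gap: 0.172
grip_force: 58.6
```

```bash
python3 - <<'E'
from h import *
d=snap('top');t=[(301.9,236.3),(334.1,236.5),(332.5,287.5),(300.3,286.3)]
q=np.array([onz(d,*p,.02) for p in t]);print(q.round(3).tolist(),q.mean(0))
plan((.468,-.088,.11,-3),(.468,-.088,.0,-3))
E
```

```text
[[0.5, -0.048, 0.02], [0.498, -0.136, 0.02], [0.36, -0.129, 0.02], [0.364, -0.041, 0.02]] [ 0.43048392 -0.08864596  0.02      ]
now 15.5 [0.5351 0.1001 0.1151] -52.9
[np.float64(2.19), np.float64(3.34), np.float64(0.1), 0, 0, np.float64(-9.97)]
[np.float64(1.58), np.float64(3.67), np.float64(0.1), 0, 0, np.float64(-9.97)]
[np.float64(0.92), np.float64(3.89), np.float64(0.1), 0, 0, np.float64(-9.97)]
[np.float64(0.23), np.float64(3.99), np.float64(0.1), 0, 0, np.float64(-9.97)]
[np.float64(-0.46), np.float64(3.97), np.float64(0.1), 0, 0, np.float64(-9.97)]
--
[np.float64(0.0), np.float64(-0.0), np.float64(3.67), 0, 0, np.float64(-0.0)]
[np.float64(0.0), np.float64(-0.0), np.float64(3.67), 0, 0, np.float64(-0.0)]
[np.float64(0.0), np.float64(-0.0), np.float64(3.67), 0, 0, np.float64(-0.0)]
--
```

>>> drive_tool(deltas=[[2.2, 3.35, 0.1, 0, 0, -10], [1.6, 3.65, 0.1, 0, 0, -10], [0.9, 3.9, 0.1, 0, 0, -10], [0.2, 4.0, 0.1, 0, 0, -10], [-0.5, 4.0, 0.1, 0, 0, -10], [0, 0, 0, 0, 0, 0], [0, 0, 4, 0, 0, 0], [0, 0, 4, 0, 0, 0]])

```text
t: 16.5
eef_pos: [0.4674, -0.0881, 0.0288]
tcp_rot: [-0.0, 1.0, -0.026, -0.0]
force: [0.6, -0.1, -1.9]
finger_gap: 0.174
grip_force: 59.0
```

>>> drive_tool(deltas=[[0, 0, 3, 0, 0, 0], [0, 0, 0, 0, 0, 0]])

```text
t: 16.75
eef_pos: [0.465, -0.0883, -0.0022]
tcp_rot: [0.0, 1.0, -0.025, -0.004]
force: [0.7, -0.1, -1.5]
finger_gap: 0.175
grip_force: 58.7
```

>>> drive_tool(deltas=[[0, 0, 0.6, 0, 0, 0], [0, 0, 0.4, 0, 0, 0], [0, 0, 0, 0, 0, 0]])

```text
t: 17.12
eef_pos: [0.4681, -0.0885, -0.0091]
tcp_rot: [-0.0, 1.0, -0.025, 0.0]
force: [0.5, -0.8, -2.4]
finger_gap: 0.177
grip_force: 58.8
```

>>> drive_tool(deltas=[[0, 0, 0.3, 0, 0, 0], [0, 0, 0.2, 0, 0, 0], [0, 0, 0, 0, 0, 0]])

```text
t: 17.5
eef_pos: [0.4676, -0.0886, -0.0146]
tcp_rot: [0.0, 1.0, -0.025, -0.0]
force: [0.3, -1.3, -2.1]
finger_gap: 0.174
grip_force: 58.8
```

>>> drive_tool(deltas=[[0, 0, 0.2, 0, 0, 0], [0, 0, 0, 0, 0, 0]])

```text
t: 17.75
eef_pos: [0.468, -0.0886, -0.0164]
tcp_rot: [0.0, 1.0, -0.025, 0.0]
force: [-0.0, 0.4, -1.3]
finger_gap: 0.175
grip_force: 58.9
```

>>> drive_tool(deltas=[[0, 0, 0, 0, 0, 0], [0, 0, 0, 0, 0, 0], [0, 0, -2, 0, 0, 0], [0, 0, -5, 0, 0, 0], [0, 0, -5, 0, 0, 0], [0, 0, -5, 0, 0, 0], [0, 0, 0, 0, 0, 0]], hand=40)

```text
t: 18.62
eef_pos: [0.4706, -0.0887, 0.1579]
tcp_rot: [-0.0, 1.0, -0.025, 0.005]
force: [0.5, 1.7, 0.4]
finger_gap: 0.396
grip_force: 0.0
```

```bash
python3 - <<'E'
from h import *
plan((*case(-.086,0),.14,PSI+90))
print(robot.sense()['joint_pos'])
E
```

```text
now 18.625 [ 0.4706 -0.0887  0.1579] -2.8
[np.float64(0.18), np.float64(-4.53), np.float64(0.26), 0, 0, np.float64(-5.72)]
[np.float64(0.63), np.float64(-4.49), np.float64(0.26), 0, 0, np.float64(-5.72)]
[np.float64(1.07), np.float64(-4.41), np.float64(0.26), 0, 0, np.float64(-5.72)]
[np.float64(1.51), np.float64(-4.28), np.float64(0.26), 0, 0, np.float64(-5.72)]
[np.float64(1.93), np.float64(-4.11), np.float64(0.26), 0, 0, np.float64(-5.72)]
[np.float64(2.33), np.float64(-3.9), np.float64(0.26), 0, 0, np.float64(-5.72)]
[np.float64(2.7), np.float64(-3.65), np.float64(0.26), 0, 0, np.float64(-5.72)]
--
[ 0.14314774  0.12689901 -0.16711315  0.00141348 -1.26755806  1.37776938]
```

```bash
python3 - <<'E'
from h import *
c=snap('scene');d=snap('top')
o1,d1=ray(c,211,125);o2,d2=ray(d,166,180)
A=np.c_[d1,-d2];s=np.linalg.lstsq(A,o2-o1,rcond=None)[0];print(o1+d1*s[0],o2+d2*s[1])
print(case(-.086,0))
hsv=cv2.cvtColor(d['img'],cv2.COLOR_BGR2HSV)
cv2.imwrite('pics/g5.png',cv2.resize(d['img'][150:300,150:350],(800,600),interpolation=2))
E
```

```text
[0.62694396 0.27989063 0.21694224] [0.62887672 0.27756752 0.21664322]
[0.49872997 0.22772536]
```

>>> drive_tool(deltas=[[0.2, -4.5, 0.2, 0, 0, -5.7], [0.6, -4.5, 0.2, 0, 0, -5.7], [1.1, -4.4, 0.2, 0, 0, -5.7], [1.5, -4.3, 0.2, 0, 0, -5.7], [1.9, -4.1, 0, 0, 0, -5.7], [0, 0, 0, 0, 0, 0]], hand=100)

```text
t: 19.48
eef_pos: [0.487, 0.1391, 0.1433]
tcp_rot: [0.0, 0.975, 0.224, -0.002]
force: [0.0, -0.4, 0.5]
finger_gap: 0.999
grip_force: 0.0
```

```bash
python3 - <<'E'
from h import *
plan((*case(-.086,0),.12,PSI+90))
E
```

```text
now 19.475 [0.487  0.1391 0.1433] 25.9
[np.float64(2.46), np.float64(-3.73), np.float64(1.17), 0, 0, np.float64(-5.66)]
[np.float64(2.82), np.float64(-3.47), np.float64(1.17), 0, 0, np.float64(-5.66)]
--
```

View pics/g5.png

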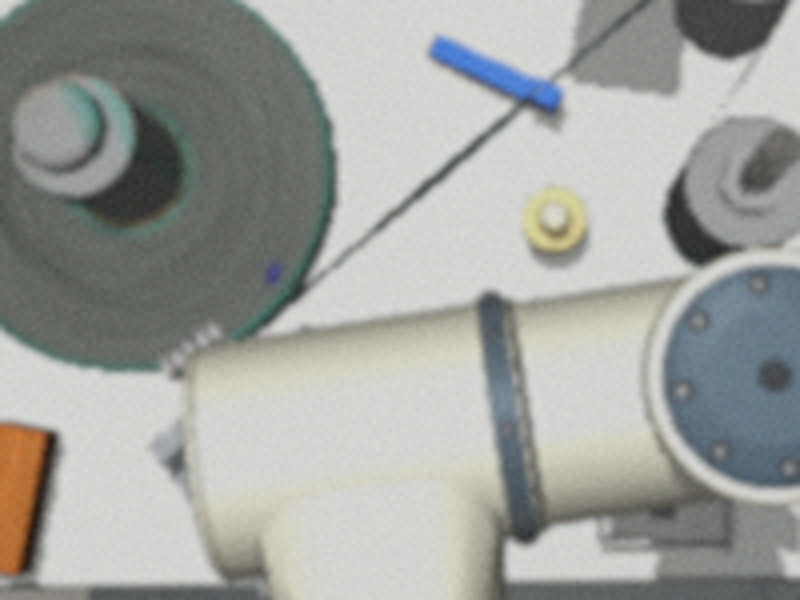

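The arm hides the case and tray in this view; the barrel shows at (190,345), just over the disc's rim. That was the last picture, so I'll go on by numbers and forces.

>>> drive_tool(deltas=[[2.5, -3.7, 1.0, 0, 0, -5.7], [2.8, -3.5, 1.0, 0, 0, -5.7], [0, 0, 0, 0, 0, 0]])

```text
t: 19.85
eef_pos: [0.4991, 0.2266, 0.1227]
tcp_rot: [0.001, 0.948, 0.319, -0.002]
force: [-0.4, -0.5, 0.0]
finger_gap: 0.997
grip_force: 0.0
```

```bash
python3 - <<'E'
from h import *
plan((*case(-.086,0),.05,PSI+90))
E
```

```text
now 19.85 [0.4991 0.2266 0.1227] 37.2
[np.float64(0.02), np.float64(-0.06), np.float64(3.63), 0, 0, np.float64(-0.02)]
[np.float64(0.02), np.float64(-0.06), np.float64(3.63), 0, 0, np.float64(-0.02)]
--
```

>>> drive_tool(deltas=[[0, -0.1, 3, 0, 0, 0], [0, 0, 3, 0, 0, 0], [0, 0, 2, 0, 0, 0], [0, 0, 1, 0, 0, 0], [0, 0, 0, 0, 0, 0]])

```text
t: 20.48
eef_pos: [0.4992, 0.2255, 0.035]
tcp_rot: [0.0, 0.948, 0.317, -0.001]
force: [-0.2, -0.1, 0.3]
finger_gap: 1.001
grip_force: 0.0
```

>>> drive_tool(deltas=[[0, 0, 0, 0, 0, 0], [0, 0, 0, 0, 0, 0], [0, 0, 0, 0, 0, 0], [0, 0, 0, 0, 0, 0], [0, 0, 0, 0, 0, 0]], hand=0)

```text
t: 21.1
eef_pos: [0.5, 0.2269, 0.0366]
tcp_rot: [-0.0, 0.948, 0.318, 0.001]
force: [-2.9, -0.4, 5.3]
finger_gap: 0.522
grip_force: 61.1
```

>>> drive_tool(deltas=[[0, 0, 0, 0, 0, 0], [0, 0, 0, 0, 0, 0], [0, 0, 0.4, 0, 0, 0], [0, 0, 0.4, 0, 0, 0], [0, 0, 0, 0, 0, 0]], hand=75)

```text
t: 21.72
eef_pos: [0.4992, 0.2262, 0.0268]
tcp_rot: [0.0, 0.948, 0.318, -0.001]
force: [-0.6, 0.6, -0.2]
finger_gap: 0.746
grip_force: 0.0
```

>>> drive_tool(deltas=[[0, 0, 0, 0, 0, 0], [0, 0, 0, 0, 0, 0], [0, 0, 0, 0, 0, 0], [0, 0, 0, 0, 0, 0]], hand=0)

```text
t: 22.22
eef_pos: [0.4996, 0.2266, 0.0277]
tcp_rot: [-0.0, 0.948, 0.318, 0.0]
force: [-1.6, 0.1, 2.7]
finger_gap: 0.526
grip_force: 61.3
```

```bash
python3 - <<'E'
from h import *
s=robot.sense();print(s['eef_pos'],s['force'])
f0=np.arctan2(.0135,-.086);p0=np.array([.087*np.cos(f0),.087*np.sin(f0)])
for th in np.arange(.15,1.96,.15):
    p=.087*np.array([np.cos(f0-th),np.sin(f0-th)]);print(round(th,2),'tool x %.2f z %.2f'%(-(p-p0)[0]*100,-(p-p0)[1]*100));p0=p
E
```

```text
[0.4995896  0.22659637 0.02774938] [-1.55508895  0.11240387  2.71091623]
0.15 tool x -0.30 z -1.27
0.3 tool x -0.48 z -1.21
0.45 tool x -0.66 z -1.12
0.6 tool x -0.82 z -1.01
0.75 tool x -0.96 z -0.88
0.9 tool x -1.08 z -0.73
1.05 tool x -1.18 z -0.56
1.2 tool x -1.25 z -0.37
1.35 tool x -1.29 z -0.18
1.5 tool x -1.30 z 0.01
1.65 tool x -1.29 z 0.21
1.8 tool x -1.24 z 0.40
1.95 tool x -1.17 z 0.58
```

>>> drive_tool(deltas=[[-0.3, 0, -1.3, 0, 0, 0], [-0.5, 0, -1.2, 0, 0, 0], [0, 0, 0, 0, 0, 0]])

```text
t: 22.6
eef_pos: [0.4925, 0.2212, 0.0529]
tcp_rot: [-0.0, 0.948, 0.317, -0.0]
force: [0.6, 0.5, -6.4]
finger_gap: 0.519
grip_force: 63.0
```

>>> drive_tool(deltas=[[-0.65, 0, -1.1, 0, 0, 0], [-0.8, 0, -1.0, 0, 0, 0], [-1.0, 0, -0.9, 0, 0, 0], [-1.1, 0, -0.7, 0, 0, 0]])

```text
t: 23.1
eef_pos: [0.4645, 0.1997, 0.0901]
tcp_rot: [0.0, 0.948, 0.318, 0.0]
force: [3.5, -1.7, -10.3]
finger_gap: 0.523
grip_force: 62.5
```

>>> drive_tool(deltas=[[-1.2, 0, -0.5, 0, 0, 0], [-1.25, 0, -0.35, 0, 0, 0], [-1.3, 0, -0.1, 0, 0, 0], [-1.3, 0, 0.1, 0, 0, 0]])

```text
t: 23.6
eef_pos: [0.4279, 0.1713, 0.1015]
tcp_rot: [-0.001, 0.948, 0.318, 0.005]
force: [6.5, 1.5, 3.4]
finger_gap: 0.524
grip_force: 60.9
```

>>> drive_tool(deltas=[[-1.3, 0, 0.2, 0, 0, 0], [-1.2, 0, 0.4, 0, 0, 0], [-0.9, 0, 0.4, 0, 0, 0], [0, 0, 0, 0, 0, 0]])

```text
t: 24.1
eef_pos: [0.4003, 0.15, 0.0922]
tcp_rot: [0.0, 0.948, 0.319, 0.005]
force: [1.9, -1.7, 11.3]
finger_gap: 0.524
grip_force: 61.2
```

>>> drive_tool(deltas=[[0, 0, 0, 0, 0, 0], [0, 0, 0, 0, 0, 0], [0, 0, 0, 0, 0, 0], [0, 0, -2, 0, 0, 0], [0, 0, -4, 0, 0, 0], [0, 0, -4, 0, 0, 0], [0, 0, 0, 0, 0, 0]], hand=85)

```text
t: 24.98
eef_pos: [0.399, 0.1504, 0.1909]
tcp_rot: [-0.001, 0.948, 0.318, 0.003]
force: [0.4, -0.1, -0.2]
finger_gap: 0.849
grip_force: 0.0
```

```bash
python3 - <<'E'
from h import *
plan((.36,.33,.2,30))
E
```

```text
now 24.975 [0.399  0.1504 0.1909] 37.1
[np.float64(1.93), np.float64(-4.17), np.float64(-0.23), 0, 0, np.float64(1.76)]
[np.float64(1.8), np.float64(-4.23), np.float64(-0.23), 0, 0, np.float64(1.76)]
[np.float64(1.67), np.float64(-4.28), np.float64(-0.23), 0, 0, np.float64(1.76)]
[np.float64(1.54), np.float64(-4.33), np.float64(-0.23), 0, 0, np.float64(1.76)]
--
```

Next I'll move the arm aside to uncover the scene, then check numerically: dark wedge pixels in the tray, bright barrel pixels at the predicted leaning-back place, and the bystanders against the first pictures.

>>> drive_tool(deltas=[[1.9, -4.2, -0.2, 0, 0, 0], [1.8, -4.2, -0.2, 0, 0, 0], [1.7, -4.3, -0.2, 0, 0, 0], [1.5, -4.3, -0.2, 0, 0, 0], [0, -4, 0, 0, 0, 0], [0, 0, 0, 0, 0, 0]])

```text
t: 25.72
eef_pos: [0.3243, 0.3598, 0.1944]
tcp_rot: [0.001, 0.948, 0.319, -0.001]
force: [0.4, -0.1, -0.5]
finger_gap: 0.854
grip_force: 0.0
```

```bash
python3 - <<'E'
from h import *
c=snap('scene');d=snap('top');f0=np.arctan2(.0135,-.086)
a0=cv2.imread('pics/scene0.png');b0=cv2.imread('pics/top0.png')
g=d['img'][240:284,304:332].mean(2);m=(g<120).astype('uint8');cn=cv2.findContours(m,0,2)[0]
if cn:
    r=max(cn,key=cv2.contourArea);print('dark in tray',cv2.minAreaRect(r),'offset 304,240')
    print([onz(d,u+304,v+240,.02).round(3).tolist() for u,v in cv2.boxPoints(cv2.minAreaRect(r))])
for n,I,I0,C in(('scene',c['img'],a0,c),('top',d['img'],b0,d)):
    for nm,th in(('barrel@0',0),('barrel@1.9',1.9),('barrel@2.0',2.0)):
        p=.087*np.array([np.cos(f0-th),np.sin(f0-th)]);v=[]
        for y in(-.018,0,.018):
            u=proj(C,[*case(p[0],y),.0645+p[1]]).round().astype(int);v.append((u.tolist(),I0[u[1],u[0]].mean().round(),I[u[1],u[0]].mean().round()))
        print(n,nm,v)
for nm,(u,v) in dict(brass=(289,205),tape=(415,266),core=(381,192)).items():
    print(nm,np.abs(d['img'][v-18:v+18,u-18:u+18].astype(int)-b0[v-18:v+18,u-18:u+18]).mean())
print(blk(d))
for p in((.4,.15),):print(robot.sense()['force'])
E
```

```text
dark in tray ((11.650388717651367, 20.988346099853516), (4.364243030548096, 34.11438751220703), 1.9091525077819824) offset 304,240
[[0.386, -0.076, 0.02], [0.479, -0.081, 0.02], [0.478, -0.093, 0.02], [0.385, -0.088, 0.02]]
scene barrel@0 [([193, 198], np.float64(113.0), np.float64(125.0)), ([200, 198], np.float64(84.0), np.float64(87.0)), ([207, 197], np.float64(198.0), np.float64(122.0))]
scene barrel@1.9 [([186, 207], np.float64(78.0), np.float64(82.0)), ([194, 206], np.float64(189.0), np.float64(211.0)), ([202, 206], np.float64(99.0), np.float64(129.0))]
scene barrel@2.0 [([186, 210], np.float64(101.0), np.float64(111.0)), ([194, 210], np.float64(104.0), np.float64(155.0)), ([202, 209], np.float64(101.0), np.float64(169.0))]
top barrel@0 [([193, 241], np.float64(153.0), np.float64(107.0)), ([198, 237], np.float64(173.0), np.float64(104.0)), ([204, 233], np.float64(161.0), np.float64(110.0))]
top barrel@1.9 [([218, 281], np.float64(163.0), np.float64(138.0)), ([224, 277], np.float64(161.0), np.float64(153.0)), ([230, 272], np.float64(172.0), np.float64(124.0))]
top barrel@2.0 [([220, 283], np.float64(166.0), np.float64(160.0)), ([226, 279], np.float64(167.0), np.float64(175.0)), ([232, 274], np.float64(167.0), np.float64(172.0))]
brass 2.98070987654321
tape 3.0761316872427984
core 3.2944958847736627
(((151.61537170410156, 274.423095703125), (14.31647777557373, 36.28148651123047), 11.309932708740234), [[0.357, 0.39, 0.036], [0.453, 0.372, 0.036], [0.445, 0.334, 0.036], [0.349, 0.352, 0.036]])
[-0.30788218  0.30600766 -0.91915764]
```

```bash
python3 - <<'E'
from h import *
d=snap('top');b0=cv2.imread('pics/top0.png')
m=(np.abs(d['img'].astype(int)-b0).mean(2)>35).astype('uint8');m[:, :185]=0;m[:,262:]=0;m[:220]=0;m[300:]=0
n,l,st,ce=cv2.connectedComponentsWithStats(m)
print([(s[:5].tolist(),q.round().tolist()) for s,q in zip(st[1:],ce[1:]) if s[4]>8])
print(robot.job_done())
E
```

```text
[([190, 231, 15, 15, 93], [197.0, 239.0]), ([211, 237, 18, 18, 148], [220.0, 247.0]), ([196, 253, 13, 14, 75], [203.0, 259.0]), ([214, 259, 11, 8, 31], [218.0, 262.0]), ([214, 262, 18, 17, 145], [222.0, 270.0]), ([221, 275, 18, 17, 128], [229.0, 283.0]), ([234, 288, 11, 8, 48], [240.0, 292.0])]
the job is handed in; nothing more can be done
None
```

The job is handed in at about 26 s of the 72 s: wedge knocked loose and laid in the tray, block set down on the worktop, hasp swung over to about 1.9 rad and left leaning back, and the bystanders unmoved. The hasp's final lean was checked by pose and pixel differences, not by a picture; my first grasp closed on top of the block because the fingertips sat about 29 mm above the reported tool position.

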